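Find the socket that fits the capped fishplate bolt nut

TASK

Lift the blue rubber cap off the nut in the middle of the fixture plate and stand it upright on the bench. Then try the torque sockets on that nut, standing each one that does not fit back upright on the bench, until you have the one that slides fully home over the nut, mouth down flush on the plate. Finish still gripping that socket by its square adapter, seated on the nut: do not let go of it; leave the washer, the plug gauge and the tin alone.

Things in the scene. Friction and masses are not known exactly. Their poses are not given: they have to be found in the camera images.
- fixture: Grey cam lock plate fixed to the bench, 110 mm (its x) by 270 mm (its y), 24 mm thick; locked lever cam on its +x edge, up to 44 mm high, not to be used. Origin: centre of the underside. Three black bolts stand on it, nut up, in a row along its y at -90, 0 and +90 mm; which bolt stands where changes from run to run. Every nut has a flat facing the plate's x.
- seat (a point): Working place: on the plate's top face (24 mm up), on the axis of the middle bolt, under the cap, ringed in yellow. Axes as the plate's. The bolt here is any of three: nut 24, 30 or 36 mm across flats with its stud ending 52, 40 or 28 mm above the plate. Nuts are 18 mm high, the top 4 mm being 1.5 mm narrower. A fitting socket's mouth comes down onto the plate here.
- cap: Blue rubber cap over the middle bolt: cup 58 mm outside, 48 mm inside diameter, open below, 62 mm tall (57 inside), with a round grip stem 24 mm in diameter on top (62 to 100 mm height). Origin: centre of the open underside, z up. 0.12 kg. There is room for it on the bench between the robot and the plate, about 0.43 m from the base, 13 deg to the left.
- socket_small: Red collar: hex socket, 50 mm across flats, 60 tall, mouth down, 0.4 kg, with a 25 mm square grip adapter on top (60 to 100 mm height). Origin: centre of the mouth, z up; x and y look out of adapter flats, x also out of a flat of both hexagons, outer and bore. Bore 27 across flats, 56 deep, for the 24 nut; on larger nuts it stays 18 mm up.
- socket_mid: Yellow collar: hex socket, 50 mm across flats, 60 tall, mouth down, 0.4 kg, with a 25 mm square grip adapter on top (60 to 100 mm height). Origin: centre of the mouth, z up; x and y look out of adapter flats, x also out of a flat of both hexagons, outer and bore. Bore 33 across flats, 44 deep, for the 30 nut; stays 18 mm up on the 36 nut, 8 mm up (on the stud) on the 24.
- socket_large: Green collar: hex socket, 50 mm across flats, 60 tall, mouth down, 0.4 kg, with a 25 mm square grip adapter on top (60 to 100 mm height). Origin: centre of the mouth, z up; x and y look out of adapter flats, x also out of a flat of both hexagons, outer and bore. Bore 39 across flats, 32 deep, for the 36 nut; stays 8 mm up on the 30's stud, 20 mm on the 24's.
- washer: Bronze-coloured washer lying flat on the bench, 42 mm across, 6 mm thick. Origin: centre of the underside. To be left alone.
- gauge: Blue rubber-handled plug gauge lying on the bench, 115 mm along its x, 22 mm wide and high. Origin: under the middle of the handle. To be left alone.
- tin: Small green tin, 60 mm in diameter, 42 mm tall, upright on the bench. Origin: centre of the underside. To be left alone.
There are look-alikes about, which are no part of the job. There is more than one size of the cap; the job needs the smallest.

How it is judged:
By the outcome, as a careful person would: the job done as asked, in the order asked, and still so for the second after the job is handed in, while the arm keeps its last pose, push and grip.
It also fails if it takes over 70 s, if anything falls off the work surface, if the arm or the gripper's body presses on something with over 40 N, if the wrist force passes 120 N, or if a joint passes its speed limit or range.

ROBOT

A 7-joint arm with a two-finger parallel gripper is mounted at the origin on the work surface. World frame = base frame: x ahead of the robot, y to its left, z up, the work surface at z = 0. Lengths are in m, angles in rad, forces in N, time in s.
With the tool pointing down it reaches from about 0.4 to 0.85 m from the base axis. Payload 10.4 kg.
Tool frame: the origin (TCP) lies between the finger pads, 19 mm behind the fingertips; this is the grasp point; z points along the fingers, y is the direction in which the jaws open and shut (so a half turn about z gives the same grasp; the last joint's range is limited). The gripper opens to 87 mm and grips with 3 to 60 N. Pads are 19 mm wide; open, the fingers measure 117 mm over their backs; the gripper's body (75 mm by 190 mm) begins 51 mm behind the grasp point.
Start: joints at [1.098, 0.332, -0.065, 1.46, 0.022, 1.35, -0.088], TCP at [0.272, -0.563, 0.241] pointing down, gripper open.
Joint ranges: [-2.6, 2.6], [-0.5, 2.12], [-1.47, 1.34], [0.16, 2.42], [-1.27, 4.41], [0.06, 2.06], [-2.6, 2.6]. Speed limits (rad/s): [2.22, 2.22, 2.79, 2.79, 3.14, 3.14, 3.14].

INTERFACE

Orientations are given as a unit quaternion [x, y, z, w].
In Python, from bench import r, eyes, job gives the robot as it stands. The module is installed in compiled form; this text tells all that it offers.
- The arm moves only by the tool play_rows, never from a script. Its argument "motion" is a list of rows, each a list of 7 numbers: the shift along the tool's x, y, z as a fraction of full scale, then the turn, a rotation vector about the tool's x, y, z as a fraction of full scale, then the opening in per cent of the stroke, from 0 (shut) to 100 (fully open). A call has 1 to 5 rows; each row is the pose to reach, as a shift and turn from the pose commanded when the call began, along the tool's axes at that moment; what a row does not reach only later rows make up. Full scale, the value 1, is 0.2 m for a shift and 90 degrees for a turn. A row lasts 1/8 s, in which the tool goes at most 62.5 mm and 10.7 degrees, less where a joint would pass 70% of its speed; a pose out of reach is approached as far as the arm can. A call with a number of a shift or a turn outside -1 to 1 is refused whole. A call with a gripper value outside its range is refused whole. The fingers move at their own pace and stop on an object; "squeeze" is the grip in N (left out, the last holds). Time passes only in rows, so rows that repeat a pose let the fingers close. It gives the time, the measured TCP pose, the force and the opening at its end, in the units of the state.
- r.read_state(): the state, without advancing time (a new reading comes with each control period).
- eyes.camera(name): name is "scene" or "top" or "wrist"; returns a dict with "image" (384x512x3 uint8, red, green, blue), "mtx" (3x3 intrinsics, pixels), "dist" ([k1, k2, p1, p2, k3] as OpenCV has them; the pictures are not rectified), "R" (3x3) and "t" (3): a world point X has camera coordinates R X + t. Camera axes: x right, y down, z forward; pixel columns grow to the right and rows downward; lengths in m; the calibration is good to about 2 mm. A picture is of the moment at which its call begins. There is no depth.
- job.close_job(): hands the job in, once; it reports no verdict.
Trained networks look in a picture, given as the dict that the camera call returned (one of the last four; its "shot" number tells which), for a name from the list of things; names that differ only in an ending like _2 or _b are one class to them, and where a whole thing is asked for, a point or a joint stands for the part that bears it (a point fixed in the world has none). Each returns a list of dicts, best first, with "p" (0 to 1); they miss things now and then, are a little off and sometimes report something else, mostly with a low value. They report only what shows in the picture. A call takes as long as a camera call. They do not tell look-alikes from the thing itself.
- eyes.regions_of(picture, label): "region" (384x512 bool, what is visible of it) and "xy" ([column, row] in pixels, amid what is visible of it).
- eyes.landmark_of(picture, label): "xy" ([column, row] in pixels: a listed point, or the origin of a listed thing).
The state is a dict: "time": time; "joint_positions": joint angles; "joint_vel": joint speeds; "joint_torque": joint torques, N m; "ee_pos": TCP position; "eef_rot": TCP orientation; "ft_force": force on the tool from outside, world axes, zero at the start; "torque": the same for the moment, N m; "width": finger opening in m.
Only numpy, scipy, OpenCV 4.12 (cv2) and the standard library are available. Lean on these libraries where they do the work, as an engineer would, in place of code of your own. Each camera call takes 0.05 s, during which the arm holds its last target. There are 200 camera calls.

## Working session

There is one attempt and no reset: what is moved stays moved. The work goes in short steps, Python scripts to look and compute and a tool call to move; the robot and the scene stay as the last step left them, time stands still between calls to the robot, and variables do not carry over. Pictures are saved under pics/ and viewed, about 8 in all and at most 12, crops included, and the job is handed in when it is done.

Besides the shell and the picture viewer there is one more tool, called after "Request:" as name(argument=value, ...), one argument or row to a line, values as JSON. play_rows: Moves the arm, as the interface text tells. Shift numbers are shares of 0.2 m and turn numbers shares of 90 degrees, none past 1 either way. Its arguments: {"type":"object","properties":{"motion":{"type":"array","items":{"type":"array","items":{"type":"number"}}},"squeeze":{"type":"number"}},"required":["motion"]}

```bash
mkdir -p pics; cat > h.py <<'E'
import numpy as np, cv2
from bench import r, eyes, job
from scipy.spatial.transform import Rotation as Ro
def ray(c,xy,z):
    u=cv2.undistortPoints(np.array([[xy]],float),c["mtx"],c["dist"])[0,0]
    R=np.array(c["R"]);t=np.array(c["t"]);o=-R.T@t;d=R.T@np.array([u[0],u[1],1.])
    return o+d*(z-o[2])/d[2]
def proj(c,X):
    return cv2.projectPoints(np.array(X,float).reshape(-1,3),cv2.Rodrigues(np.array(c["R"]))[0],np.array(c["t"],float),c["mtx"],c["dist"])[0][:,0]
def save(c,n,box=None,k=1):
    im=c["image"][:,:,::-1]
    if box: im=im[box[1]:box[3],box[0]:box[2]]
    cv2.imwrite("pics/"+n+".png",cv2.resize(im,None,fx=k,fy=k,interpolation=cv2.INTER_CUBIC))
E
python3 - <<'E'
from h import *
a=eyes.camera("scene");b=eyes.camera("top")
im=np.hstack([cv2.resize(x["image"],(800,600)) for x in (a,)])
cv2.imwrite("pics/scene.png",im[:,:,::-1]); save(b,"top",None,1.5625)
for n in ["fixture","seat","cap","socket_small","socket_mid","socket_large","washer","gauge","tin"]:
    for nm,c in(("scene",a),("top",b)):
        l=eyes.landmark_of(c,n)
        print(n,nm,[(np.round(d["xy"],1).tolist(),round(d["p"],2),np.round(ray(c,d["xy"],0.024 if n=="seat" else 0),3)[:2].tolist()) for d in l[:4]])
for c in(a,b): print(np.round(-np.array(c["R"]).T@c["t"],3))
s=r.read_state();print(s)
E
```

```text
fixture scene [([334.0, 193.5], 0.93, [0.593, 0.156]), ([113.1, 202.2], 0.5, [0.472, -0.351])]
fixture top [([162.5, 181.9], 0.9, [0.592, 0.165])]
seat scene [([337.0, 185.1], 0.76, [0.593, 0.162])]
seat top [([163.6, 179.2], 0.63, [0.595, 0.158])]
cap scene [([326.4, 242.3], 0.74, [0.741, 0.074]), ([336.6, 182.4], 0.73, [0.555, 0.18]), ([394.9, 240.5], 0.59, [0.778, 0.214])]
cap top [([145.3, 113.6], 0.98, [0.767, 0.22]), ([162.7, 179.2], 0.78, [0.599, 0.165]), ([202.3, 121.5], 0.73, [0.749, 0.074])]
socket_small scene [([195.5, 222.6], 0.69, [0.599, -0.179])]
socket_small top [([300.4, 183.2], 0.83, [0.597, -0.174]), ([161.7, 179.2], 0.4, [0.599, 0.168]), ([257.1, 129.4], 0.27, [0.732, -0.064])]
socket_mid scene [([339.4, 144.1], 0.61, [0.398, 0.257])]
socket_mid top [([315.0, 251.2], 0.58, [0.432, -0.211])]
socket_large scene [([215.0, 173.8], 0.64, [0.432, -0.097])]
socket_large top [([265.5, 246.9], 0.58, [0.44, -0.091])]
washer scene [([260.1, 251.1], 0.45, [0.726, -0.067])]
washer top [([258.4, 131.2], 0.57, [0.727, -0.068])]
gauge scene [([110.4, 201.9], 0.61, [0.469, -0.357]
[... 196 characters left out ...]
7]
{'time': 1.0, 'joint_positions': array([ 1.09840445,  0.33217831, -0.06470732,  1.46012209,  0.02159629,
        1.3498334 , -0.0884982 ]), 'joint_vel': array([-0.00014271,  0.00064995, -0.00074899, -0.00131492, -0.00013821,
       -0.00115983,  0.00076045]), 'joint_torque': array([ 1.53686751e-04, -6.23037815e+01,  2.45875568e-02, -3.90113389e+01,
       -6.10163296e-02,  3.17687995e-02,  3.83762722e-05]), 'ee_pos': array([ 0.27177294, -0.56285447,  0.24127854]), 'eef_rot': array([9.74816021e-01, 2.23010583e-01, 3.14689295e-05, 7.07809243e-05]), 'ft_force': array([0.47021756, 0.29369658, 0.06623616]), 'torque': array([ 0.02137161, -0.01138402, -0.0228303 ]), 'width': 0.08702041080687761}
```

View pics/scene.png

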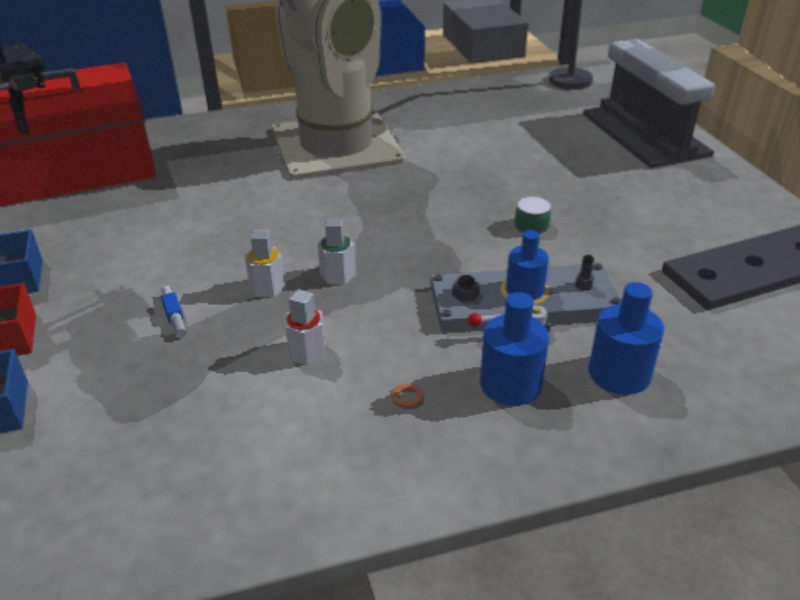

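View pics/top.png

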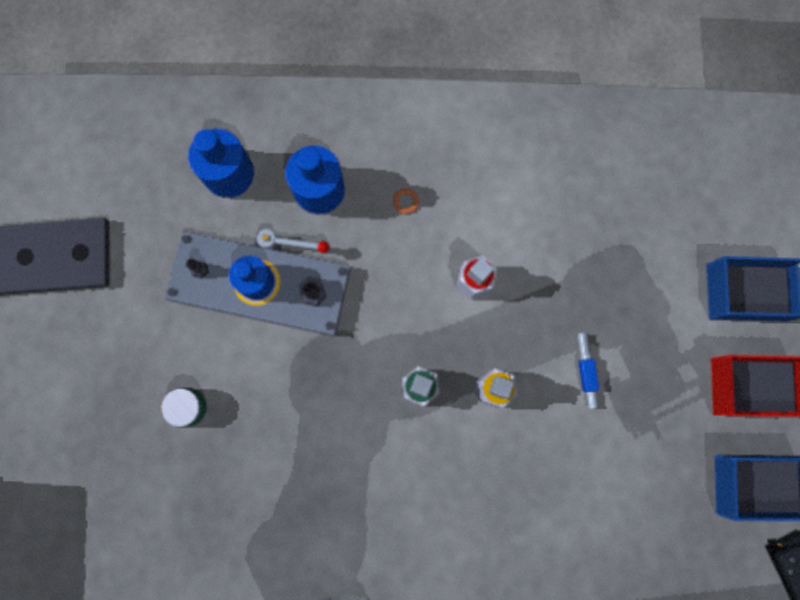

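Candidates for the cap (scene view): (527,268) on the plate's middle bolt, and (515,350) and (627,340) standing on the bench. The one on the plate is the smallest and covers the seat, so it fits the description. I'll confirm it with a crop and work out the first move.

```bash
cat >> h.py <<'E'
def go(x,y,z,yaw,s=None):
    """fractions for play_rows to TCP xyz with tool x at world yaw (deg), pointing down"""
    s=s or r.read_state(); R0=Ro.from_quat(s["eef_rot"])
    best=None
    Rt=Ro.from_euler("z",yaw,degrees=True)*Ro.from_euler("x",180,degrees=True)
    d=R0.inv().apply(np.array([x,y,z])-s["ee_pos"])/0.2
    w=(R0.inv()*Rt).as_rotvec()/(np.pi/2)
    print("shift",np.round(d,4),"turn",np.round(w,4),"toolx yaw",round(np.degrees(np.arctan2(*R0.apply([1,0,0])[1::-1])),2))
E
python3 - <<'E'
from h import *
a=eyes.camera("scene");b=eyes.camera("top")
A=a["image"][130:300,255:455];B=b["image"][60:230,80:280]
im=np.hstack([cv2.resize(A,(400,340),interpolation=cv2.INTER_CUBIC),cv2.resize(B,(400,340),interpolation=cv2.INTER_CUBIC)])
cv2.imwrite("pics/crop1.png",im[:,:,::-1])
# cap stem top via two-view: regions
for n in ["cap"]:
    for c in (a,b):
        for d in eyes.regions_of(c,n)[:4]:
            m=d["region"];ys,xs=np.nonzero(m);print(d["p"],np.round(d["xy"]),xs.min(),xs.max(),ys.min(),ys.max(),m.sum())
for xy in [(187,232),(350,265),(335,333),(168,300)]:
    print(np.round(ray(b,np.array(xy)*.64,0.024),3))
go(0.45,-0.4,0.36,0)
E
```

```text
0.93 [399. 220.] 376 424 181 252 2518
0.92 [336. 172.] 323 350 147 191 844
0.87 [330. 222.] 307 350 187 259 2384
0.94 [161. 174.] 147 175 164 191 595
0.8 [201. 113.] 183 222 93 137 1374
0.63 [138. 104.] 120 162 81 126 1450
[0.668 0.271 0.024]
[0.622 0.013 0.024]
[0.516 0.032 0.024]
[0.56  0.292 0.024]
shift [ 1.1568 -0.3458 -0.5937] turn [ 1.000e-04 -0.000e+00  2.863e-01] toolx yaw 25.77
```

View pics/crop1.png

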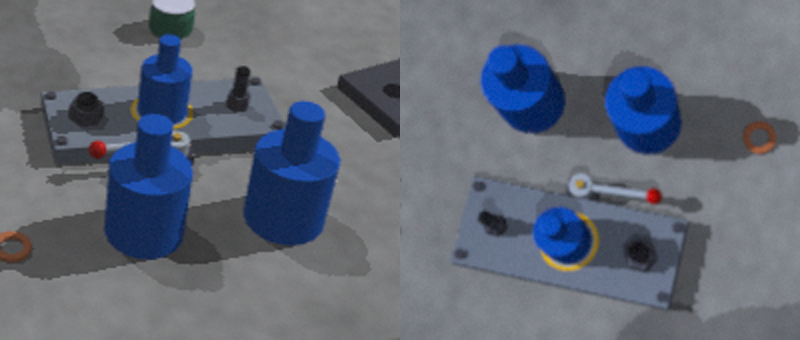

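The crop confirms it: the narrow blue cap on the plate (top crop 563,235) is clearly smaller than the two at (525,85) and (645,108). Left bolt is a thin tall one, the right a wide one with a mid/short stud. Moving over.

Request:
play_rows(
  motion=[
    [1, -0.35, -0.6, 0, 0, 0.39, 100],
    [1, -0.35, -0.6, 0, 0, 0.39, 100],
    [1, -0.35, -0.6, 0, 0, 0.39, 100],
    [1, -0.35, -0.6, 0, 0, 0.39, 100],
    [1, -0.35, -0.6, 0, 0, 0.39, 100],
  ],
)

```text
time: 1.82
ee_pos: [0.4256, -0.4094, 0.3639]
eef_rot: [0.997, -0.078, 0.002, 0.001]
ft_force: [-0.2, -1.3, -0.4]
width: 0.0872
```

```bash
python3 - <<'E'
from h import *
go(0.5,0,0.36,-10);go(0.54,0.15,0.36,-10)
E
```

```text
shift [ 0.0501 -2.0798  0.0182] turn [ 0.0004 -0.003   0.012 ] toolx yaw -8.92
shift [ 0.1313 -2.8518  0.018 ] turn [ 0.0004 -0.003   0.012 ] toolx yaw -8.92
```

Request:
play_rows(
  motion=[
    [0.05, -1, 0, 0, 0, 0.01, 100],
    [0.05, -1, 0, 0, 0, 0.01, 100],
    [0.05, -1, 0, 0, 0, 0.01, 100],
    [0.05, -1, 0, 0, 0, 0.01, 100],
  ],
)

```text
time: 2.33
ee_pos: [0.4644, -0.2134, 0.3614]
eef_rot: [0.996, -0.086, 0.0, -0.0]
ft_force: [0.7, -0.2, 0.4]
width: 0.0869
```

```bash
python3 - <<'E'
from h import *
c=eyes.camera("wrist");save(c,"w1",None,1.5)
print("cam",-np.array(c["R"]).T@c["t"],np.array(c["R"])[2])
for n in ["socket_small","socket_mid","socket_large"]:
    print(n,[(np.round(d["xy"]).tolist(),round(d["p"],2),np.round(ray(c,d["xy"],0),4)[:2].tolist()) for d in eyes.landmark_of(c,n)[:3]])
go(0.54,0.15,0.36,-10)
E
```

```text
cam [ 0.5322367  -0.22569344  0.50410969] [-0.24578818  0.04300465 -0.96836913]
socket_small [([220.0, 59.0], 0.86, [0.6043, -0.1832])]
socket_mid [([260.0, 173.0], 0.62, [0.4363, -0.2099])]
socket_large [([188.0, 187.0], 0.58, [0.4334, -0.0989])]
shift [ 0.0469 -1.8843  0.0036] turn [ 0.0004  0.0003 -0.0039] toolx yaw -10.35
```

View pics/w1.png

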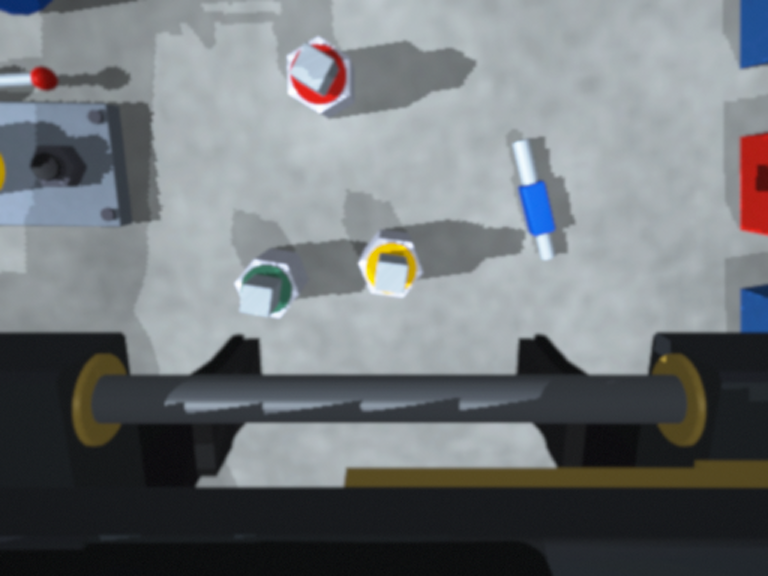

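Red socket at (318,73), yellow (390,266), green (266,289) in the 1.5x wrist view. The near plate bolt is at (55,165). Fitting socket poses by silhouette.

```bash
cat >> h.py <<'E'
from scipy.optimize import minimize
def hexa(af,z,n=6,ph=30):
    rr=af/2/np.cos(np.pi/n);t=np.radians(ph+np.arange(n)*360/n)
    return np.c_[rr*np.cos(t),rr*np.sin(t),np.full(n,z)]
BODY=[hexa(.05,0),hexa(.05,.06)];AD=[hexa(.025,.06,4,45),hexa(.025,.1,4,45)]
def mask(c,parts,x,y,yaw,z0,K=4):
    m=np.zeros((384*K,512*K),np.uint8)
    Rz=Ro.from_euler("z",yaw,degrees=True).as_matrix()
    for P in parts:
        q=proj(c,np.vstack(P)@Rz.T+[x,y,z0])
        h=cv2.convexHull(((q+.5)*K*16).astype(np.int32))
        cv2.fillConvexPoly(m,h,255,shift=4)
    return cv2.resize(m,(512,384),interpolation=cv2.INTER_AREA)/255.
def fit(cams,name,x,y,z0=0,parts=(BODY,AD),regs=None,yaws=range(-40,50,15)):
    if regs is None:
        regs=[]
        for c in cams:
            L=eyes.regions_of(c,name)
            p=proj(c,[x,y,z0+.04])[0]
            L=[d for d in L if np.linalg.norm(np.array(d["xy"])-p)<40]
            regs.append(L[0]["region"].astype(float))
    def f(v): return sum(np.abs(mask(c,parts,*v,z0)-g).sum()/g.sum() for c,g in zip(cams,regs))
    out=[]
    for w in yaws:
        s=np.array([[x,y,w],[x+.006,y,w],[x,y+.006,w],[x,y,w+8]])
        o=minimize(f,s[0],method="Nelder-Mead",options=dict(initial_simplex=s,xatol=1e-4,fatol=1e-4,maxiter=120));out.append((o.fun,o.x))
    out.sort(key=lambda t:t[0]);return out
E
python3 - <<'E'
from h import *
c=eyes.camera("wrist");b=eyes.camera("top")
P={"socket_small":(.6,-.178),"socket_mid":(.434,-.21),"socket_large":(.436,-.095)}
for n,(x,y) in P.items():
    for C in ([c],[b]):
        print(n,[(round(f,3),np.round(v,4).tolist()) for f,v in fit(C,n,x,y)[:3]])
E
```

```text
socket_small [(np.float64(0.027), [0.607, -0.1801, 18.2517]), (np.float64(0.027), [0.607, -0.1801, 18.2591]), (np.float64(0.028), [0.6069, -0.1802, 18.3436])]
socket_small [(np.float64(0.113), [0.6065, -0.1794, -41.5669]), (np.float64(0.115), [0.6064, -0.1792, 18.7984]), (np.float64(0.117), [0.6065, -0.1793, -36.5222])]
socket_mid [(np.float64(0.043), [0.4406, -0.2106, -19.2427]), (np.float64(0.043), [0.4406, -0.2106, -19.2417]), (np.float64(0.043), [0.4406, -0.2104, -19.0743])]
socket_mid [(np.float64(0.297), [0.4391, -0.2092, -18.4618]), (np.float64(0.297), [0.4391, -0.2092, 41.5382]), (np.float64(0.312), [0.4375, -0.2091, -9.499])]
socket_large [(np.float64(0.037), [0.4408, -0.0978, -19.9592]), (np.float64(0.037), [0.4408, -0.0979, -19.3462]), (np.float64(0.037), [0.4408, -0.0978, -19.2695])]
socket_large [(np.float64(0.068), [0.4402, -0.0952, -18.9692]), (np.float64(0.069), [0.4403, -0.0952, -19.0694]), (np.float64(0.069), [0.4403, -0.0952, 40.9306])]
```

Request:
play_rows(
  motion=[
    [0, -0.95, 0, 0, 0, 0, 100],
    [0, -0.95, 0, 0, 0, 0, 100],
    [0, -0.95, 0, 0, 0, 0, 100],
    [0, -0.95, 0, 0, 0, 0, 100],
  ],
)

```text
time: 3.42
ee_pos: [0.4977, -0.0249, 0.3616]
eef_rot: [0.996, -0.085, 0.0, -0.001]
ft_force: [0.5, -0.3, -0.4]
width: 0.0874
```

Request:
play_rows(
  motion=[
    [0.05, -0.93, 0, 0, 0, 0, 100],
    [0.05, -0.93, 0, 0, 0, 0, 100],
    [0.05, -0.93, 0, 0, 0, 0, 100],
    [0.05, -0.93, 0, 0, 0, 0, 100],
    [0.05, -0.93, 0, 0, 0, 0, 100],
  ],
)

```text
time: 4.05
ee_pos: [0.5407, 0.15, 0.3609]
eef_rot: [0.996, -0.09, -0.0, 0.0]
ft_force: [0.6, -0.2, 0.5]
width: 0.0871
```

```bash
python3 - <<'E'
from h import *
c=eyes.camera("wrist");a=eyes.camera("scene");b=eyes.camera("top");save(c,"w2",None,1.5)
CUP=[hexa(.058*np.cos(np.pi/24),0,24,0),hexa(.058*np.cos(np.pi/24),.062,24,0)];ST=[hexa(.024*np.cos(np.pi/24),.062,24,0),hexa(.024*np.cos(np.pi/24),.1,24,0)]
for n,C in (("w",[c]),("s",[a]),("t",[b])):
  try:
    o=fit(C,"cap",.592,.155,.024,(CUP,ST),yaws=[0])
    print(n,o[0][0],np.round(o[0][1],4))
  except Exception as e: print(n,e)
for n in ["seat","fixture","cap"]:
    print(n,[(np.round(d["xy"]).tolist(),round(d["p"],2),np.round(ray(c,d["xy"],0 if n=="fixture" else .024),4)[:2].tolist()) for d in eyes.landmark_of(c,n)[:3]])
print(r.read_state()["ee_pos"])
E
```

```text
w 0.03626751084838108 [0.5939 0.1565 3.8024]
s 0.12390709455639234 [0.588  0.1596 8.3137]
t 21.657282913165265 [ 0.5741  0.1012 57.4511]
seat [([433.0, 190.0], 0.33, [0.4471, -0.091])]
fixture []
cap [([244.0, 118.0], 0.8, [0.5956, 0.1595])]
[0.54033757 0.15072113 0.36135178]
```

View pics/w2.png

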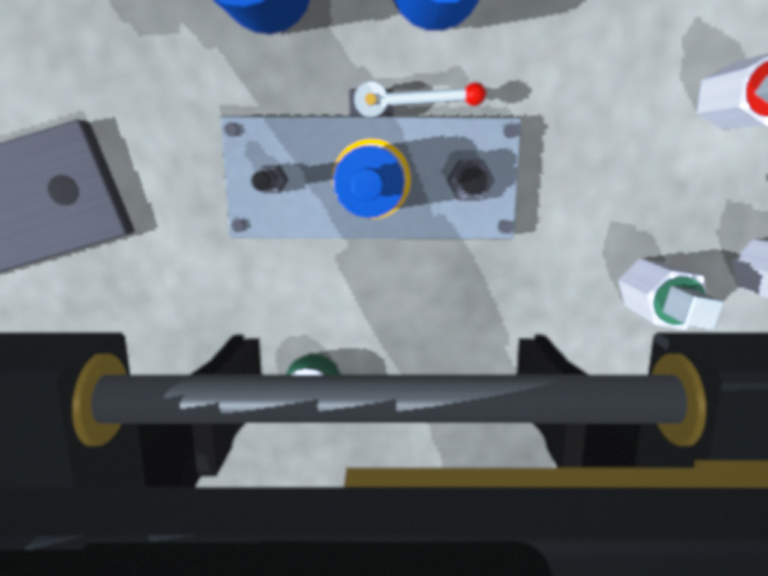

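Wrist view shows the cap at (369,183), plate square to the image, small bolt left (265,180), large-looking nut right (470,180). Descend on the cap.

```bash
python3 - <<'E'
from h import *
go(.5937,.157,.108,-10)
E
```

```text
shift [ 0.2566 -0.0787  1.2668] turn [ 0.0001 -0.0002 -0.0029] toolx yaw -10.27
```

Request:
play_rows(
  motion=[
    [0.257, -0.079, 0.3, 0, 0, 0, 100],
    [0.257, -0.079, 0.6, 0, 0, 0, 100],
    [0.257, -0.079, 0.85, 0, 0, 0, 100],
    [0.257, -0.079, 0.95, 0, 0, 0, 100],
    [0.257, -0.079, 1, 0, 0, 0, 100],
  ],
)

```text
time: 5.12
ee_pos: [0.594, 0.1577, 0.1618]
eef_rot: [0.996, -0.089, 0.0, -0.0]
ft_force: [0.3, 0.3, 0.3]
width: 0.0872
```

Request:
play_rows(
  motion=[
    [0, 0, 0.15, 0, 0, 0, 100],
    [0, 0, 0.265, 0, 0, 0, 100],
    [0, 0, 0.265, 0, 0, 0, 0],
    [0, 0, 0.265, 0, 0, 0, 0],
    [0, 0, 0.265, 0, 0, 0, 0],
  ],
  squeeze=30,
)

```text
time: 5.75
ee_pos: [0.5947, 0.1579, 0.1101]
eef_rot: [0.996, -0.089, 0.001, -0.0]
ft_force: [-0.1, -0.3, -0.4]
width: 0.0648
```

Request:
play_rows(
  motion=[
    [0, 0, 0, 0, 0, 0, 0],
    [0, 0, 0, 0, 0, 0, 0],
  ],
)

```text
time: 6.0
ee_pos: [0.5939, 0.1576, 0.1086]
eef_rot: [0.996, -0.089, 0.0, -0.0]
ft_force: [-0.1, -0.3, -0.4]
width: 0.0449
```

Request:
play_rows(
  motion=[
    [0, 0, 0, 0, 0, 0, 0],
    [0, 0, 0, 0, 0, 0, 0],
    [0, 0, 0, 0, 0, 0, 0],
    [0, 0, 0, 0, 0, 0, 0],
  ],
)

```text
time: 6.5
ee_pos: [0.5936, 0.1575, 0.1081]
eef_rot: [0.996, -0.089, -0.0, 0.0]
ft_force: [-1.1, -1.0, -0.6]
width: 0.0233
```

Request:
play_rows(
  motion=[
    [0, 0, -0.1, 0, 0, 0, 0],
    [0, 0, -0.3, 0, 0, 0, 0],
    [0, 0, -0.5, 0, 0, 0, 0],
    [0, 0, -0.6, 0, 0, 0, 0],
  ],
)

```text
time: 7.0
ee_pos: [0.5944, 0.1581, 0.2317]
eef_rot: [0.996, -0.089, 0.002, -0.001]
ft_force: [-0.3, -0.1, -1.3]
width: 0.0232
```

```bash
python3 - <<'E'
from h import *
print(r.read_state()["width"],r.read_state()["ft_force"])
go(.419,.097,.16,-10);go(.419,.097,.0865,-10)
E
```

```text
0.023188783069916008 [-0.28732484 -0.0687426  -1.31061276]
shift [-0.8104  0.4566  0.3551] turn [-0.001  -0.0023 -0.0024] toolx yaw -10.22
shift [-0.8117  0.4571  0.7226] turn [-0.001  -0.0023 -0.0024] toolx yaw -10.22
```

Request:
play_rows(
  motion=[
    [-0.3, 0.17, 0, 0, 0, 0, 0],
    [-0.6, 0.34, 0.1, 0, 0, 0, 0],
    [-0.81, 0.455, 0.3, 0, 0, 0, 0],
    [-0.81, 0.455, 0.45, 0, 0, 0, 0],
    [-0.81, 0.455, 0.6, 0, 0, 0, 0],
  ],
)

```text
time: 7.62
ee_pos: [0.4169, 0.0959, 0.1073]
eef_rot: [0.996, -0.089, 0.0, 0.001]
ft_force: [1.0, 0.2, -1.3]
width: 0.0231
```

Request:
play_rows(
  motion=[
    [0, 0, 0.07, 0, 0, 0, 0],
    [0, 0, 0.11, 0, 0, 0, 0],
    [0, 0, 0.115, 0, 0, 0, 0],
    [0, 0, 0.115, 0, 0, 0, 0],
  ],
)

```text
time: 8.12
ee_pos: [0.4187, 0.097, 0.0859]
eef_rot: [0.996, -0.089, 0.0, -0.0]
ft_force: [-1.1, 0.1, -2.0]
width: 0.0234
```

Request:
play_rows(
  motion=[
    [0, 0, 0.009, 0, 0, 0, 0],
    [0, 0, 0.009, 0, 0, 0, 0],
    [0, 0, 0.009, 0, 0, 0, 50],
    [0, 0, 0.009, 0, 0, 0, 50],
    [0, 0, 0.009, 0, 0, 0, 60],
  ],
)

```text
time: 8.75
ee_pos: [0.4181, 0.0968, 0.0834]
eef_rot: [0.996, -0.089, -0.0, 0.0]
ft_force: [0.4, 0.3, 0.5]
width: 0.0453
```

Request:
play_rows(
  motion=[
    [0, 0, -0.2, 0, 0, 0, 100],
    [0, 0, -0.5, 0, 0, 0, 100],
    [0, 0, -0.8, 0, 0, 0, 100],
    [0, 0, -1, 0, 0, 0, 100],
    [0, 0, -1, 0, 0, 0, 100],
  ],
)

```text
time: 9.38
ee_pos: [0.4194, 0.0972, 0.2863]
eef_rot: [0.996, -0.089, 0.003, -0.0]
ft_force: [0.8, -0.7, -0.1]
width: 0.0856
```

```bash
python3 - <<'E'
from h import *
go(.54,.15,.3,-10)
E
```

```text
shift [ 0.5468 -0.367  -0.0652] turn [-0.0008 -0.0034 -0.0026] toolx yaw -10.23
```

Back over the plate to see the nut.

Request:
play_rows(
  motion=[
    [0.55, -0.37, -0.07, 0, 0, 0, 100],
    [0.55, -0.37, -0.07, 0, 0, 0, 100],
    [0.55, -0.37, -0.07, 0, 0, 0, 100],
    [0.55, -0.37, -0.07, 0, 0, 0, 100],
  ],
)

```text
time: 9.88
ee_pos: [0.539, 0.1504, 0.296]
eef_rot: [0.996, -0.089, -0.001, -0.0]
ft_force: [-0.5, 0.1, 0.2]
width: 0.087
```

```bash
python3 - <<'E'
from h import *
c=eyes.camera("wrist");t=eyes.camera("top")
y=cv2.resize(c["image"][20:190,120:370],(800,544),interpolation=cv2.INTER_CUBIC)
cv2.imwrite("pics/w3.png",y[:,:,::-1])
for n in ["seat","fixture"]:
    for k in (c,t): print(n,[(np.round(d["xy"]).tolist(),round(d["p"],2),np.round(ray(k,d["xy"],0 if n=="fixture" else .024),4)[:2].tolist()) for d in eyes.landmark_of(k,n)[:3]])
PL=[c0+[0,0,0] for c0 in [np.array([[.055,.135,z],[-.055,.135,z],[-.055,-.135,z],[.055,-.135,z]]) for z in (0,.024)]]
for d in eyes.regions_of(c,"fixture")[:2]:
    np.save("fx.npy",d["region"]);print(d["p"],d["region"].sum(),mask(c,(PL,),.592,.155,-10,0).sum())
    m=cv2.morphologyEx(d["region"].astype(np.uint8),cv2.MORPH_OPEN,np.ones((9,9)))
    m=cv2.morphologyEx(m,cv2.MORPH_CLOSE,np.ones((25,25))).astype(float)
    o=fit([c],"",.592,.155,0,(PL,),[m],yaws=[-10]);print(o[0][0],o[0][1])
save(c,"w3full");print(proj(c,[[.594,.1565,.024],[.594,.1565,.042]]))
E
```

```text
seat [([246.0, 118.0], 0.78, [0.5952, 0.1558])]
seat [([165.0, 181.0], 0.85, [0.5909, 0.1547])]
fixture [([247.0, 120.0], 0.58, [0.5912, 0.1561])]
fixture [([165.0, 182.0], 0.6, [0.5931, 0.1603])]
0.75 20736 21505.972549019607
0.13983172271350114 [ 0.59429976  0.1560726  -9.99735879]
[[245.27675398 118.99434158]
 [244.66840494 119.62954311]]
```

View pics/w3.png

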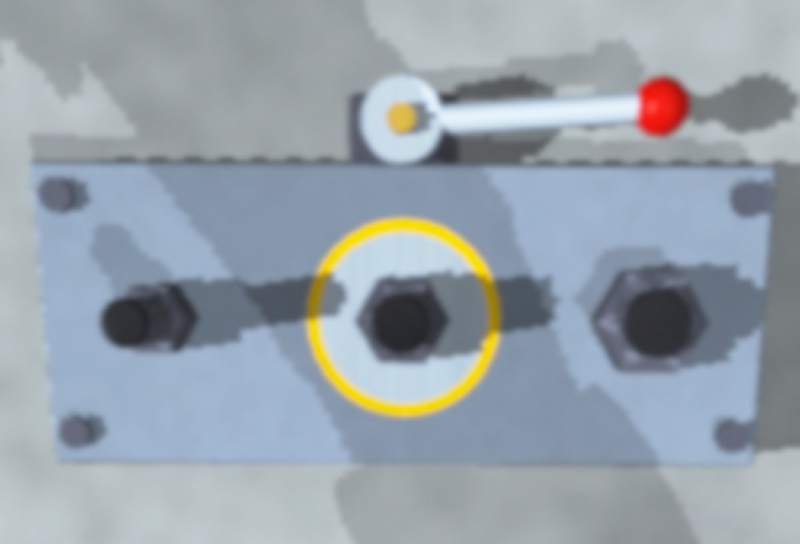

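The middle nut (403,320 in crop) is about 0.77 as wide as the right one (655,320). The left has the tall thin stud, so the sizes are 24 left, 30 middle, 36 right, and the yellow socket should fit. Now the ring centre and the way to the yellow socket.

```bash
cat >> h.py <<'E'
def ring(c,lo=(18,120,120)):
    hsv=cv2.cvtColor(c["image"],cv2.COLOR_RGB2HSV)
    m=cv2.inRange(hsv,lo,(35,255,255)); p=proj(c,[.594,.156,.024])[0]
    ys,xs=np.nonzero(m);k=np.hypot(xs-p[0],ys-p[1])<60;xs,ys=xs[k],ys[k]
    W=np.array([ray(c,(x,y),.024)[:2] for x,y in zip(xs,ys)])
    f=minimize(lambda v:np.abs(np.hypot(*(W-v[:2]).T)-v[2]).sum(),[.594,.156,.035],method="Nelder-Mead",options=dict(xatol=1e-5,fatol=1e-6))
    return f.x,len(W)
E
python3 - <<'E'
from h import *
c=eyes.camera("wrist");t=eyes.camera("top");s=eyes.camera("scene")
for k in (c,t,s): print(ring(k))
go(.4406,-.2106,.2,-19.2)
E
```

```text
(array([0.59351695, 0.15624166, 0.03390737]), 611)
(array([0.58751197, 0.10276925, 0.08771872]), 25)
(array([0.59201968, 0.15856513, 0.03437827]), 47)
shift [-0.1659  1.8613  0.4892] turn [ 0.0001 -0.0005  0.0995] toolx yaw -10.25
```

Request:
play_rows(
  motion=[
    [-0.08, 0.95, 0, 0, 0, 0.05, 100],
    [-0.08, 0.95, 0, 0, 0, 0.05, 100],
    [-0.08, 0.95, 0, 0, 0, 0.05, 100],
    [-0.08, 0.95, 0, 0, 0, 0.05, 100],
  ],
)

```text
time: 10.88
ee_pos: [0.489, -0.0393, 0.2976]
eef_rot: [0.991, -0.132, 0.0, 0.001]
ft_force: [0.9, 1.0, 0.3]
width: 0.0867
```

```bash
python3 - <<'E'
from h import *
go(.4406,-.2106,.2,-19.2)
E
```

```text
shift [-0.0091  0.8889  0.4894] turn [ 0.0012 -0.0004  0.0445] toolx yaw -15.2
```

Request:
play_rows(
  motion=[
    [-0.009, 0.45, 0.1, 0, 0, 0.045, 100],
    [-0.009, 0.885, 0.2, 0, 0, 0.045, 100],
    [-0.009, 0.885, 0.49, 0, 0, 0.045, 100],
    [-0.009, 0.885, 0.49, 0, 0, 0.045, 100],
    [-0.009, 0.885, 0.49, 0, 0, 0.045, 100],
  ],
)

```text
time: 11.5
ee_pos: [0.4424, -0.2048, 0.1982]
eef_rot: [0.986, -0.164, -0.001, -0.0]
ft_force: [-0.4, -0.1, 1.0]
width: 0.087
```

Request:
play_rows(
  motion=[
    [0, 0, 0, 0, 0, 0, 100],
  ],
)

```text
time: 11.62
ee_pos: [0.4445, -0.2035, 0.2007]
eef_rot: [0.987, -0.162, 0.001, -0.0]
ft_force: [1.0, -0.2, 0.3]
width: 0.0873
```

```bash
python3 - <<'E'
from h import *
print(r.read_state()["ee_pos"]);go(.4406,-.2106,.086,-19.2)
E
```

```text
[ 0.44450271 -0.20352721  0.20070944]
shift [-0.0081  0.0399  0.5735] turn [-0.0002 -0.0011  0.0059] toolx yaw -18.67
```

Request:
play_rows(
  motion=[
    [-0.008, 0.04, 0.2, 0, 0, 0.006, 100],
    [-0.008, 0.04, 0.4, 0, 0, 0.006, 100],
    [-0.008, 0.04, 0.56, 0, 0, 0.006, 60],
    [-0.008, 0.04, 0.573, 0, 0, 0.006, 60],
    [-0.008, 0.04, 0.573, 0, 0, 0.006, 0],
  ],
  squeeze=15,
)

```text
time: 12.25
ee_pos: [0.4406, -0.2116, 0.0866]
eef_rot: [0.986, -0.167, 0.001, 0.0]
ft_force: [0.6, -1.7, 0.8]
width: 0.0646
```

Request:
play_rows(
  motion=[
    [0, 0, 0, 0, 0, 0, 0],
    [0, 0, 0, 0, 0, 0, 0],
    [0, 0, 0, 0, 0, 0, 0],
    [0, 0, 0, 0, 0, 0, 0],
    [0, 0, 0, 0, 0, 0, 0],
  ],
)

```text
time: 12.88
ee_pos: [0.4394, -0.2118, 0.0849]
eef_rot: [0.986, -0.168, 0.0, -0.0]
ft_force: [-0.6, -0.1, -1.3]
width: 0.0251
```

```bash
python3 - <<'E'
from h import *
s=r.read_state();print(s["ee_pos"],s["width"],s["ft_force"],s["torque"]);go(.44,-.21,.1,-19.2)
E
```

```text
[ 0.43935035 -0.21178392  0.08491631] 0.025058146445369564 [-0.55656109 -0.05576021 -1.32654761] [ 0.11488231 -0.03690258 -0.06995377]
shift [ 0.0001 -0.0095 -0.0754] turn [-0.0001 -0.0002 -0.0012] toolx yaw -19.31
```

Request:
play_rows(
  motion=[
    [0, 0, 0, 0, 0, 0, 60],
    [0, 0, 0, 0, 0, 0, 60],
    [0, 0, 0, 0, 0, 0, 60],
    [0, 0, -0.3, 0, 0, 0, 60],
    [0, 0, -0.6, 0, 0, 0, 80],
  ],
)

```text
time: 13.5
ee_pos: [0.4387, -0.2116, 0.2061]
eef_rot: [0.986, -0.168, -0.001, -0.0]
ft_force: [1.1, -1.7, 0.3]
width: 0.0559
```

Request:
play_rows(
  motion=[
    [-0.1, 0, -0.3, 0, 0, 0, 80],
    [-0.27, 0, -0.46, 0, 0, 0, 80],
    [-0.27, 0, -0.46, 0, 0, 0, 80],
    [-0.27, 0, -0.46, 0, 0, 0, 80],
    [-0.27, 0, -0.46, 0, 0, 0, 80],
  ],
)

```text
time: 14.12
ee_pos: [0.3882, -0.1939, 0.2956]
eef_rot: [0.986, -0.168, -0.001, -0.0]
ft_force: [0.3, -0.1, -0.2]
width: 0.0697
```

```bash
python3 - <<'E'
from h import *
s=r.read_state();print(s["ee_pos"])
for i in range(2):
    c=eyes.camera("wrist");o=fit([c],"socket_mid",.4398,-.2117,yaws=[-25,-19]);print(o[0]);print(o[1])
go(.4398,-.2117,.086,-19.2)
E
```

```text
[ 0.38824424 -0.19389172  0.29557795]
(np.float64(0.0323613565597913), array([  0.44046664,  -0.21158419, -18.69530266]))
(np.float64(0.032695868046789534), array([  0.44046568,  -0.21170907, -18.59575681]))
(np.float64(0.032821824381926684), array([  0.43994997,  -0.21152435, -19.37317897]))
(np.float64(0.03323103154305201), array([  0.43993294,  -0.2114606 , -18.93897126]))
shift [ 2.7360e-01 -9.0000e-04  1.0504e+00] turn [-0.0003  0.0008 -0.0012] toolx yaw -19.31
```

Wrist measurement agrees with the grip position within 1 mm, so the bias is negligible. Grasp for good.

Request:
play_rows(
  motion=[
    [0.275, 0, 0.2, 0, 0, 0, 80],
    [0.275, 0, 0.5, 0, 0, 0, 70],
    [0.275, 0, 0.8, 0, 0, 0, 65],
    [0.275, 0, 0.95, 0, 0, 0, 60],
    [0.275, 0, 1, 0, 0, 0, 60],
  ],
)

```text
time: 14.95
ee_pos: [0.4392, -0.2116, 0.0949]
eef_rot: [0.986, -0.168, -0.002, -0.001]
ft_force: [0.9, 0.5, 0.7]
width: 0.0527
```

Request:
play_rows(
  motion=[
    [0, 0, 0.05, 0, 0, 0, 30],
    [0, 0, 0.05, 0, 0, 0, 0],
    [0, 0, 0.05, 0, 0, 0, 0],
    [0, 0, 0.05, 0, 0, 0, 0],
    [0, 0, 0.05, 0, 0, 0, 0],
  ],
  squeeze=45,
)

```text
time: 15.58
ee_pos: [0.4408, -0.2125, 0.0877]
eef_rot: [0.986, -0.168, 0.001, 0.0]
ft_force: [-1.2, -0.3, 5.5]
width: 0.0247
```

Request:
play_rows(
  motion=[
    [0, 0, 0, 0, 0, 0, 0],
    [0, 0, -0.2, 0, 0, 0, 0],
    [0, 0, -0.5, 0, 0, 0, 0],
    [0, 0, -0.6, 0, 0, 0, 0],
    [0, 0, -0.6, 0, 0, 0, 0],
  ],
)

```text
time: 16.2
ee_pos: [0.4406, -0.2125, 0.2078]
eef_rot: [0.986, -0.168, 0.001, 0.0]
ft_force: [-0.7, -0.0, -3.5]
width: 0.0248
```

```bash
python3 - <<'E'
from h import *
s=r.read_state();print(s["ee_pos"],s["width"],s["ft_force"])
go(.5933,.156,.2,-10)
E
```

```text
[ 0.44058713 -0.2124649   0.20783121] 0.0247603396549958 [-0.74376326 -0.01913722 -3.4730303 ]
shift [ 0.1107 -1.9912  0.0383] turn [ 0.0005 -0.0014 -0.1036] toolx yaw -19.33
```

Request:
play_rows(
  motion=[
    [0.055, -0.3, -0.2, 0, 0, -0.05, 0],
    [0.055, -0.6, -0.2, 0, 0, -0.1, 0],
    [0.055, -1, -0.2, 0, 0, -0.1036, 0],
    [0.055, -1, -0.2, 0, 0, -0.1036, 0],
    [0.055, -1, -0.2, 0, 0, -0.1036, 0],
  ],
)

```text
time: 16.82
ee_pos: [0.5162, -0.0247, 0.2448]
eef_rot: [0.996, -0.085, -0.001, -0.0]
ft_force: [0.0, -0.3, -3.6]
width: 0.0248
```

```bash
python3 - <<'E'
from h import *
s=r.read_state();print(s["ee_pos"],s["width"])
go(.5933,.156,.2,-10)
E
```

```text
[ 0.5162058  -0.02470412  0.24479253] 0.024832414527869134
shift [ 0.2275 -0.9556  0.224 ] turn [-0.0005  0.0019  0.0027] toolx yaw -9.76
```

Request:
play_rows(
  motion=[
    [0.2275, -0.3, 0, 0, 0, 0, 0],
    [0.2275, -0.6, 0.1, 0, 0, 0, 0],
    [0.2275, -0.9, 0.2, 0, 0, 0, 0],
    [0.2275, -0.955, 0.22, 0, 0, 0, 0],
    [0.2275, -0.955, 0.22, 0, 0, 0, 0],
  ],
)

```text
time: 17.45
ee_pos: [0.5935, 0.1539, 0.2001]
eef_rot: [0.996, -0.086, -0.002, 0.0]
ft_force: [-0.6, -0.4, -3.3]
width: 0.0246
```

Request:
play_rows(
  motion=[
    [0, 0, 0, 0, 0, 0, 0],
    [0, 0, 0, 0, 0, 0, 0],
  ],
)

```text
time: 17.7
ee_pos: [0.595, 0.151, 0.2029]
eef_rot: [0.996, -0.088, 0.0, 0.0]
ft_force: [0.4, -0.4, -3.2]
width: 0.0245
```

```bash
python3 - <<'E'
from h import *
s=r.read_state();print(s["ee_pos"],s["width"])
a=eyes.camera("scene");b=eyes.camera("top")
for c in (a,b):
  try:
    o=fit([c],"socket_mid",.593,.156,.2-.0875,yaws=[-10]);print(o[0])
  except Exception as e: print(e)
go(.5933,.156,.16,-10)
E
```

```text
[0.59498908 0.15104424 0.20288226] 0.024453968154277726
(np.float64(0.14109149618677375), array([ 0.589931  ,  0.15389436, -6.33313952]))
(np.float64(36.11830065359477), array([ 0.58843624,  0.12107452, 21.97673226]))
shift [-0.0107 -0.0164  0.2155] turn [ 0.0001 -0.0004 -0.0005] toolx yaw -10.05
```

Request:
play_rows(
  motion=[
    [-0.011, -0.019, 0.1, 0, 0, 0, 0],
    [-0.011, -0.019, 0.2, 0, 0, 0, 0],
    [-0.011, -0.019, 0.2, 0, 0, 0, 0],
    [-0.011, -0.019, 0.2, 0, 0, 0, 0],
  ],
)

```text
time: 18.4
ee_pos: [0.5932, 0.1573, 0.1628]
eef_rot: [0.996, -0.087, -0.0, -0.0]
ft_force: [0.5, -0.0, -3.3]
width: 0.0244
```

```bash
cat >> h.py <<'E'
def avg(n=5):
    S=[]
    for i in range(n):
        c=eyes.camera("scene");s=r.read_state();S.append(s["ee_pos"])
    s["ee_pos"]=np.mean(S,0);print("avg",s["ee_pos"].round(4),np.std(S,0).round(4),s["ft_force"].round(1),round(s["width"],4));return s,c
E
python3 - <<'E'
from h import *
s,c=avg();save(c,"s4",(270,110,400,210),6)
go(.5933,.156,.1115,-10,s)
E
```

```text
avg [0.5935 0.1573 0.1634] [0.     0.     0.0001] [-0.9  1.2 -3. ] 0.0246
shift [-1.000e-04  6.900e-03  2.596e-01] turn [-0.0002 -0.0006 -0.    ] toolx yaw -10.0
```

View pics/s4.png

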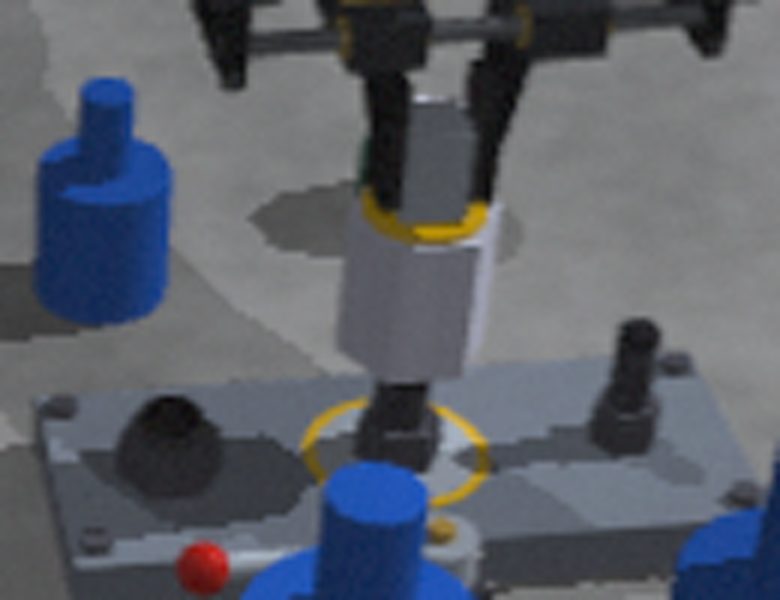

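Scene view: held socket (420,290) hangs upright just above the middle bolt (398,430); the cap stands upright at (105,200). Lower carefully.

Request:
play_rows(
  motion=[
    [0, 0.006, 0.06, 0, 0, 0, 0],
    [0, 0.006, 0.12, 0, 0, 0, 0],
    [0, 0.006, 0.16, 0, 0, 0, 0],
    [0, 0.006, 0.19, 0, 0, 0, 0],
    [0, 0.006, 0.19, 0, 0, 0, 0],
  ],
)

```text
time: 19.27
ee_pos: [0.5932, 0.156, 0.1246]
eef_rot: [0.996, -0.087, 0.0, -0.0]
ft_force: [1.4, -1.3, -3.6]
width: 0.0248
```

Request:
play_rows(
  motion=[
    [0, 0, 0.02, 0, 0, 0, 0],
    [0, 0, 0.04, 0, 0, 0, 0],
    [0, 0, 0.055, 0, 0, 0, 0],
    [0, 0, 0.063, 0, 0, 0, 0],
    [0, 0, 0.063, 0, 0, 0, 0],
  ],
)

```text
time: 19.9
ee_pos: [0.5931, 0.1559, 0.1121]
eef_rot: [0.996, -0.087, 0.0, 0.0]
ft_force: [2.6, -0.6, -5.0]
width: 0.0245
```

Request:
play_rows(
  motion=[
    [0, 0, 0.008, 0, 0, 0, 0],
    [0, 0, 0.012, 0, 0, 0, 0],
    [0, 0, 0.012, 0, 0, 0, 0],
  ],
)

```text
time: 20.27
ee_pos: [0.5934, 0.1561, 0.1118]
eef_rot: [0.996, -0.087, 0.001, 0.0]
ft_force: [-3.6, -3.3, 13.0]
width: 0.0247
```

```bash
python3 - <<'E'
from h import *
s,c=avg(3)
E
```

```text
avg [0.5933 0.1561 0.1118] [0. 0. 0.] [-3.9 -2.9 13.4] 0.025
```

```bash
python3 - <<'E'
from h import *
c=eyes.camera("scene");save(c,"s5",(270,110,400,210),6)
o=fit([c],"socket_mid",.5933,.156,.024,yaws=[-10]);print(o[0])
E
```

```text
(np.float64(0.21270935457516338), array([  0.58933544,   0.15741258, -11.59591413]))
```

View pics/s5.png

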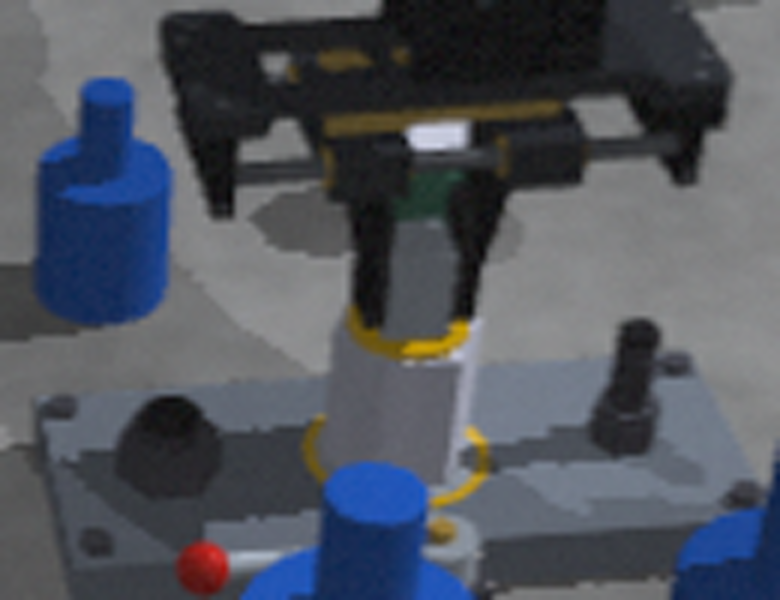

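The view shows the socket body (400,410) standing flush inside the yellow ring with the nut fully covered, still gripped by the adapter. The cap stands upright at (105,200).

```bash
python3 -c "
from h import *
s=r.read_state();print(s['time'],s['ee_pos'],s['ft_force'],s['width']);print(job.close_job())"
```

```text
20.525 [0.59333314 0.15609839 0.11180977] [-2.77484935 -2.64829156 11.81029215] 0.02512464868368209
the job is handed in; nothing more can be done
None
```

The yellow-collar socket (`socket_mid`) is seated on the middle nut, still gripped by its adapter, and the job is handed in at 20.5 s on the robot's clock.

- **Cap:** I lifted the smallest blue cap off the middle bolt and stood it upright on the bench at about (0.42, 0.10). It was still upright in the last picture.
- **Socket:** The middle nut looked like the 30 mm one: its neighbours were the tall thin 24 and the wider 36. So I tried only the yellow socket, and it fitted first time. The other two sockets were never touched.
- **Last checks:** The socket slid past the nut top without resistance. It stopped at a TCP height of 0.1118 m (0.1115 m expected), with about 12 N upward reaction and the grip at 25.1 mm. The scene view shows it standing inside the yellow ring, as far as the blue cap in front allows.
- **Disagreements:**
  - The final scene-camera outline fit was poor because part of the socket was hidden. It put the socket about 4 mm off in x, which the measured arm position and the fit over the nut contradict.
  - The top camera gave no usable fit of the cap, the ring or the held socket, because the arm or the socket was probably in its way.

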